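Clear the stacked set-up parts into their fitted trays

ROBOT

A 7-joint arm with a two-finger parallel gripper is mounted at the origin on the work surface. World frame = base frame: x ahead of the robot, y to its left, z up, the work surface at z = 0. Lengths are in m, angles in rad, forces in N, time in s.
With the tool pointing down it reaches from about 0.425 to 0.875 m from the base axis. Payload 8.4 kg.
Tool frame: the origin (TCP) lies midway between the tips of the shut fingers; the grasp point (between the pads) lies 19 mm behind it (manip.grip_point_offset is the distance from the TCP to the grasp point, in m); z points along the fingers, y is the line along which they close (so a half turn about z gives the same grasp; the last joint's range is limited). The gripper opens to 87 mm and grips with 3 to 60 N. Pads are 19 mm wide; open, the fingers measure 117 mm over their backs; the gripper's body (75 mm by 190 mm) begins 51 mm behind the grasp point.
Start: joints at [1.13, 0.333, 0.04, 1.465, -0.013, 1.343, -0.059], TCP at [0.218, -0.612, 0.223] pointing down, gripper open.
Joint ranges: [-2.58, 2.58], [-0.38, 2.09], [-1.3, 1.39], [0.25, 2.4], [-1.5, 4.64], [0.08, 2.09], [-2.65, 2.65]. Speed limits (rad/s): [2.22, 2.22, 2.79, 2.79, 3.14, 3.14, 3.14].

INTERFACE

Orientations are given as a 3x3 rotation matrix whose columns are the frame's x, y, z axes.
In Python, from bench import manip gives the robot as it stands.
- The arm moves only by the shell command python3 -m inch 'ROWS'. ROWS is JSON, a list of rows, each a list of 3 entries, a list of its own where there are three numbers: the finger opening in cm, from 0 to 8.7, then the shift along the tool's x, y, z in cm, then the turn, a rotation vector about the tool's x, y, z in degrees. A call has 1 to 10 rows; each row shifts and turns the commanded pose from where the row before left it, along the tool's axes as they then stand; what a row does not reach is not made up. A row lasts 1/10 s, in which the tool goes at most 50 mm and 8.59 degrees, less where a joint would pass 70% of its speed; a pose out of reach is approached as far as the arm can. A call with a gripper value outside its range is refused whole. The fingers move at their own pace and stop on an object; the grip force is fixed at half the most. Time passes only in rows, so rows that do not move let the fingers close. It gives the time, the measured TCP pose, the force, the opening and the grip force at its end, in the units of the state.
- manip.read_state(): the state, without advancing time (a new reading comes with each control period).
- manip.grab_frame(name): name is "scene" or "top"; returns (picture, depth): 384x512x3 uint8, red, green, blue; 384x512 float32, m along the optical axis (not along the pixel's ray), 0 where there is no reading.
- manip.get_calibration(name): a dict with "mtx" (3x3 intrinsics, pixels), "dist_coeffs" ([k1, k2, p1, p2, k3] as OpenCV has them; the pictures are not rectified), "R" (3x3) and "t" (3): a world point X has camera coordinates R X + t. Camera axes: x right, y down, z forward; pixel columns grow to the right and rows downward; lengths in m; the calibration is good to about 2 mm. A picture is of the moment at which its call begins. get_calibration takes no time and is no camera call.
- manip.job_done(): hands the job in; it is judged then, once.
The state is a dict: "time": time; "joint_positions": joint angles; "qvel": joint speeds; "tau": joint torques, N m; "ee_pos": TCP position; "orientation": TCP orientation; "ft_force": force on the tool from outside, world axes, zero at the start; "wrist_torque": the same for the moment, N m; "gripper_width": finger opening in m; "gripper_force": force on a finger pad.
Only numpy, scipy, OpenCV 4.12 (cv2) and the standard library are available. Lean on these libraries where they do the work, as an engineer would, in place of code of your own. Each camera call takes 0.05 s, during which the arm holds its last target. There are 200 camera calls.

TASK

The clamping parts were left stacked on the bench. Take the stack apart where it stands, from the top down, and lay each part flat in the wooden tray that was made for its shape: the hexagon nut, then the round collar and the square block (either of these first), and the bar last of all. Set every part down rather than dropping it, and leave the hammer and the jar where they are.

Things in the scene. Friction and masses are not known exactly. Their poses are not given: they have to be found in the camera images.
- bar: Flat aluminium clamping bar, 170 (its x) x 56 (y) x 25 (z) mm, about 0.6 kg, with a small black dot near each end of its top; loose, lying on the bench at the bottom of the stack. The collar and the block stand on it side by side, near 44 mm either side of its middle along x; which is at which end varies. Origin: centre of its underside, z up.
- block: Square steel block, 50 x 50 x 30 mm (z) with a 14 mm vertical hole through its middle, about 0.5 kg; loose, standing on the bar. Origin: centre of its underside, z up, x and y square to its sides. Its sides are turned at most 0.1 rad from the bar's.
- collar: Round steel collar, 52 mm diameter, 30 mm high, 20 mm hole, about 0.4 kg; loose, standing on the bar. Origin: centre of its underside, z up.
- nut: Tall hexagon steel nut, 30 mm across flats (34.6 mm across corners), 30 mm high, 17 mm hole, about 0.12 kg; loose, the top of the stack, standing on either the block or the collar. Origin: centre of its underside, z up; two of its flats face its +y and -y.
- tray_nut: Small hexagonal wooden tray with a cork floor, fixed to the bench: 58 mm across flats outside, pocket 46 mm across flats, two flats facing its +y and -y; floor 4 mm and rim 10 mm above the bench. Place of the nut, which may be turned any way in it. Origin: centre of its underside, on the bench.
- tray_collar: Round wooden tray with a cork floor, fixed: 80 mm outside diameter, pocket 68 mm diameter; floor 4 mm and rim 10 mm above the bench. Place of the collar. Origin: centre of its underside, on the bench.
- tray_block: Square wooden tray with a cork floor, fixed: 78 x 78 mm outside, pocket 66 x 66 mm, sides along its x and y; floor 4 mm and rim 10 mm above the bench. Place of the block, which must be turned to match (any quarter turn). Origin: centre of its underside, on the bench.
- tray_bar: Long wooden tray with a cork floor, fixed: 200 (its x) x 88 (y) mm outside, pocket 188 x 76 mm; floor 4 mm and rim 10 mm above the bench. Place of the bar, which must be turned to match (either way round). Origin: centre of its underside, on the bench.
- hammer: Hammer lying on the bench beyond the work, 260 mm long, 26 mm high, head (about 80 mm across) towards +y, its handle roughly along the bench's y; not to be moved. Origin: underside, at the middle of its length.
- jar: Closed jar, 70 mm diameter, 90 mm high, with steel cap, standing beyond the work; not to be moved. Origin: centre of its underside.
Things that resemble listed ones, but are neither listed nor needed, are in the scene too. What is shaped like the collar but black or green is not meant.

How it is judged:
On the way, in this order (a step that is already met when the one before it is completed fails the run):
1. the nut lies flat in the hexagonal tray, released (horizontal distance between nut and tray_nut below 0.014 m and z of nut in the frame of tray_nut between 0.001 and 0.0065 m and angle between nut's own z axis and vertical below 0.06 rad and linear speed of nut below 0.03 m/s and contact force between the fingers and nut below 0.2 N), for 0.2 s.
2. the collar lies flat in the round tray and the block in the square tray, released (either first) (horizontal distance between collar and tray_collar below 0.014 m and z of collar in the frame of tray_collar between 0.001 and 0.0065 m and angle between each of collar, block's own z axis and vertical below 0.06 rad and linear speed of each of collar, block below 0.03 m/s and contact force between the fingers and collar below 0.2 N and horizontal distance between block and tray_block below 0.014 m and z of block in the frame of tray_block between 0.001 and 0.0065 m and contact force between the fingers and block below 0.2 N), for 0.2 s.
3. the bar, last, lies flat in the long tray, released (horizontal distance between bar and tray_bar below 0.014 m and z of bar in the frame of tray_bar between 0.001 and 0.0065 m and angle between bar's own z axis and vertical below 0.06 rad and linear speed of bar below 0.03 m/s and contact force between the fingers and bar below 0.2 N), for 0.2 s.
At the end, for the whole second after the job is handed in: Nut, collar, block and bar each rest flat (tilt under 0.06 rad) on the floor of their own tray (underside less than 6.5 mm above the bench, centre within 14 mm of the tray's centre), released and at rest (all of step 1 and all of step 2 and all of step 3); the robot touches nothing.
It fails at once if a part is dropped, thrown or knocked loose (faster than 0.7 m/s with no finger on it: a fall of about 25 mm) ((linear speed of nut above 0.7 m/s and contact force between the fingers and nut below 0.1 N) or (linear speed of collar above 0.7 m/s and contact force between the fingers and collar below 0.1 N) or (linear speed of block above 0.7 m/s and contact force between the fingers and block below 0.1 N) or (linear speed of bar above 0.7 m/s and contact force between the fingers and bar below 0.1 N)).
It fails at once if the hammer is disturbed (moved more than 30 mm) (distance of hammer from where it was at the start of the episode above 0.03 m).
It fails at once if the jar is disturbed (moved more than 30 mm) (distance of jar from where it was at the start of the episode above 0.03 m).
It also fails if it takes over 104 s, if anything falls off the work surface, if the arm or the gripper's body presses on something with over 40 N, if the wrist force passes 120 N, or if a joint passes its speed limit or range.

## Working session

There is one attempt and no reset: what is moved stays moved. The work goes in short steps, Python scripts to look and compute and a shell command to move; the robot and the scene stay as the last step left them, time stands still between calls to the robot, and variables do not carry over. Pictures are saved under pics/ and viewed, at most 14 in all, crops included, and the job is handed in when it is done.

```bash
ls; mkdir -p pics; python3 - <<'E'
from bench import manip
import cv2,numpy as np
for n in("scene","top"):
    p,d=manip.grab_frame(n); cv2.imwrite(f"pics/{n}0.png",cv2.resize(p[:,:,::-1],(800,600),interpolation=cv2.INTER_CUBIC)); np.savez(f"{n}0.npz",p=p,d=d)
    c=manip.get_calibration(n); print(n,c)
s=manip.read_state();print(s)
E
```

```text
pics
scene {'mtx': array([[388.65290853,   0.        , 262.33911892],
       [  0.        , 388.65290853, 191.52393669],
       [  0.        ,   0.        ,   1.        ]]), 'dist_coeffs': array([0.02791067, 0.        , 0.        , 0.        , 0.        ]), 'R': array([[-0.68780232,  0.72577709, -0.01325101],
       [ 0.39221743,  0.35621107, -0.84810327],
       [-0.61081377, -0.58852468, -0.52966522]]), 't': array([ 0.36569096, -0.17003034,  1.46199365])}
top {'mtx': array([[376.2761029 ,   0.        , 258.50755919],
       [  0.        , 376.2761029 , 189.66038183],
       [  0.        ,   0.        ,   1.        ]]), 'dist_coeffs': array([-0.12617108,  0.        ,  0.        ,  0.        ,  0.        ]), 'R': array([[ 0.02938747, -0.99952926,  0.00881127],
       [-0.98781036, -0.03038874, -0.152667  ],
       [ 0.1528629 , -0.00421736, -0.98823841]]), 't': array([-0.0024855 ,  0.57375026,  0.92887822])}
{'time': 0.1, 'joint_positions': array([ 1.12977015,  0.33383949,  0.03985433,  1.46620753, -0.01340394,
        1.34328505, -0.0584897 ]), 'qvel': array([-6.33188603e-04, -1.42668929e-03,  3.11953311e-04, -1.97564032e-03,
       -2.45813257e-04, -5.97693624e-04, -3.86442672e-05]), 'tau': array([ 3.25416629e-03, -6.57811403e+01,  1.33995686e+00, -4.04712796e+01,
       -5.95592964e-02,  4.08597279e-02,  7.65922118e-05]), 'ee_pos': array([ 0.21772768, -0.6119905 ,  0.22173635]), 'orientation': array([[ 9.42140236e-01,  3.35218501e-01, -5.76226533e-04],
       [ 3.35218984e-01, -9.42139264e-01,  1.35636931e-03],
       [-8.82055555e-05, -1.47105217e-03, -9.99998914e-01]]), 'ft_force': array([0.07451063, 0.43856374, 0.40802391]), 'wrist_torque': array([-0.02507786,  0.00029382,  0.05005316]), 'gripper_force': 0.0, 'gripper_width': 0.08709239850426005}
```

View pics/scene0.png

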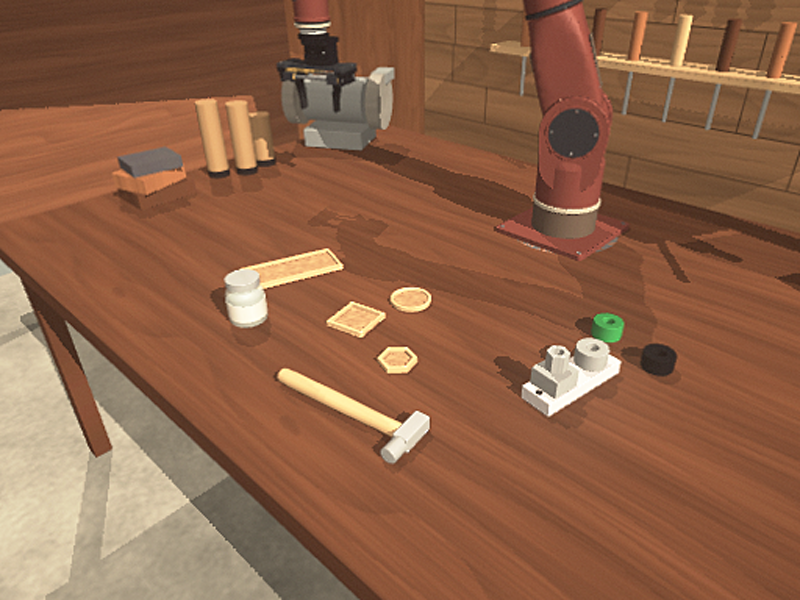

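View pics/top0.png

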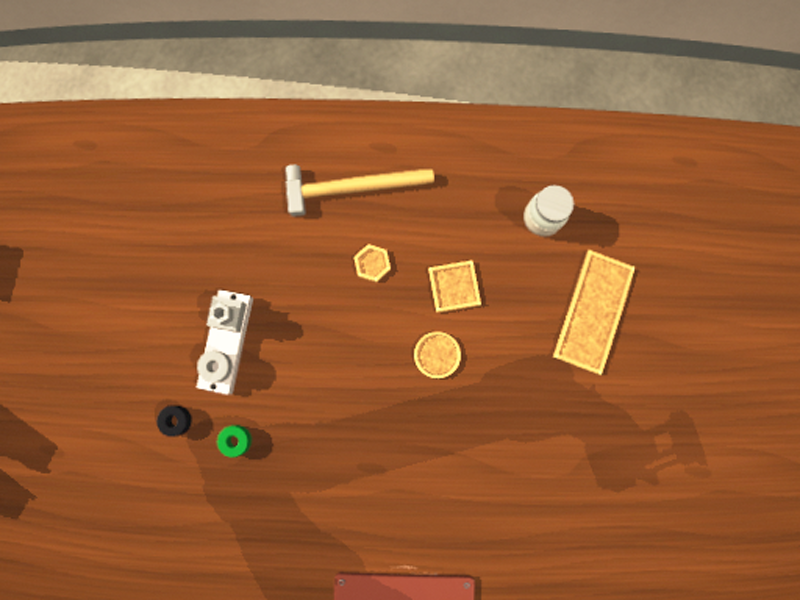

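The overhead view shows the bar lying along the bench's x. The block with the nut on it is at the far end (225,312), and the collar is at the near end (214,366). The trays are hex (372,262), square (455,286), round (438,355) and long (594,312). The black and green collars are decoys. Next, enlarged crops.

```bash
python3 - <<'E'
import cv2,numpy as np
def crop(n,x,y,w,h,k):
    p=np.load(f"{n}0.npz")["p"][y:y+h,x:x+w,::-1]
    q=cv2.resize(p,None,fx=k,fy=k,interpolation=cv2.INTER_CUBIC)
    for i in range(0,w,10):
        cv2.putText(q,str(x+i),(i*k,8),0,.3,(0,255,255),1); cv2.line(q,(i*k,10),(i*k,14),(0,255,255),1)
    for j in range(0,h,10):
        cv2.putText(q,str(y+j),(0,j*k+4),0,.3,(0,255,255),1)
    return q
cv2.imwrite("pics/c_top.png",crop("top",115,180,60,75,8))
cv2.imwrite("pics/c_tray.png",crop("top",220,150,190,95,4))
cv2.imwrite("pics/c_scene.png",crop("scene",325,190,80,75,8))
E
```

```text
(no output)
```

View pics/c_top.png

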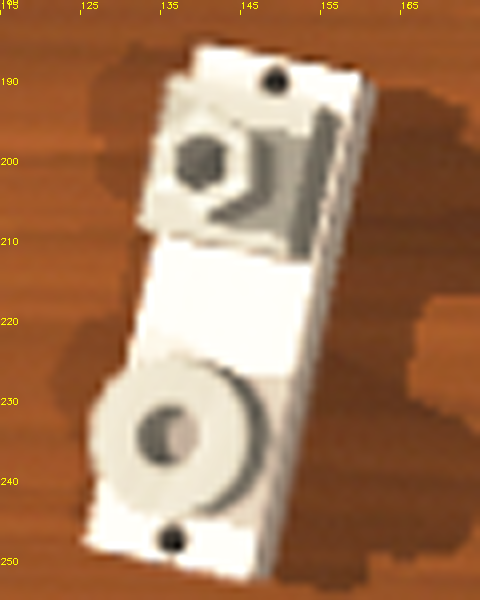

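View pics/c_tray.png

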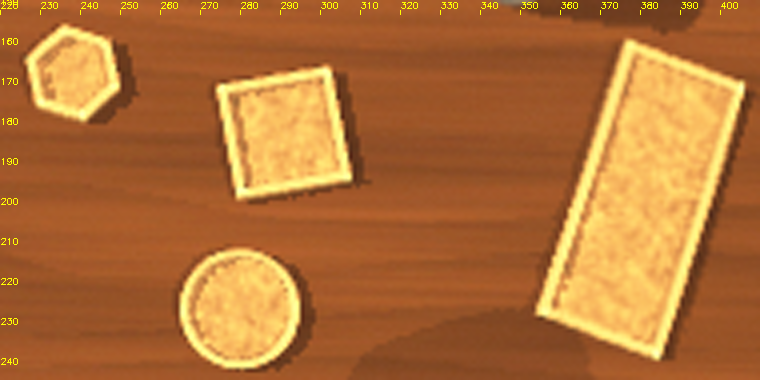

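View pics/c_scene.png

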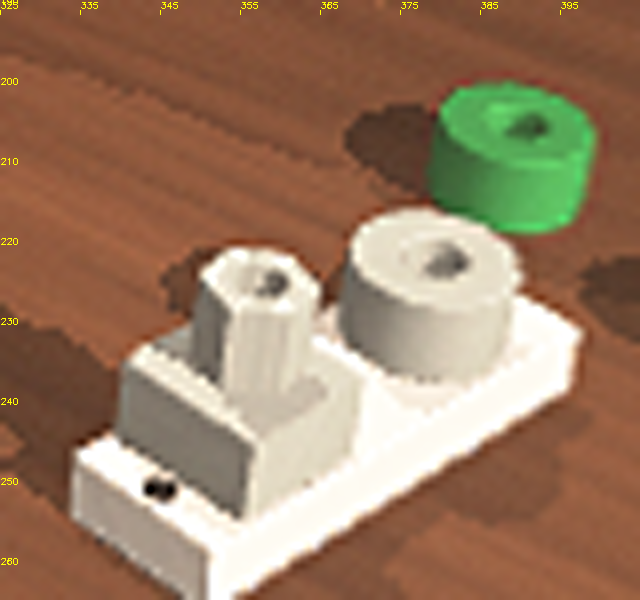

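In the top crop I read these (8x): nut hole (200,161), collar (169,436), block top corners (170,78), (143,222), (290,255), (317,107), and bar dots (276,80), (172,538). All four trays can be read off the tray crop. Now triangulating.

```bash
cat > vis.py <<'E'
import cv2,numpy as np
from bench import manip
C={n:manip.get_calibration(n) for n in("scene","top")}
def ray(n,px):
    c=C[n]; u=cv2.undistortPoints(np.array([[px]],float),c["mtx"],c["dist_coeffs"])[0,0]
    return -c["R"].T@c["t"], c["R"].T@np.array([*u,1])
def on(n,px,z):
    o,d=ray(n,px); return o+d*(z-o[2])/d[2]
def tri(pt,ps):
    o1,d1=ray("top",pt);o2,d2=ray("scene",ps)
    A=np.c_[d1,-d2]; s=np.linalg.lstsq(A,o2-o1,rcond=None)[0]
    a,b=o1+d1*s[0],o2+d2*s[1]; return (a+b)/2,np.linalg.norm(a-b)
def dep(n,px,D):
    c=C[n]; z=np.median(D[int(px[1])-1:int(px[1])+2,int(px[0])-1:int(px[0])+2]); o,d=ray(n,px); return o+d*z
def cp(u,v,x,y,k): return ((u+.5)/k-.5+x,(v+.5)/k-.5+y)
E
python3 - <<'E'
from vis import *
np.set_printoptions(precision=4,suppress=True)
T=lambda u,v:cp(u,v,115,180,8); S=lambda u,v:cp(u,v,325,190,8); R=lambda u,v:cp(u,v,220,150,4); F=lambda u,v:cp(u,v,0,0,1.5625)
dT=np.load("top0.npz")["d"]
for nm,t,s in [("nut",T(200,161),S(260,281)),("collar",T(169,436),S(434,258)),("dot",T(276,80),S(160,489)),("hex",R(74,73),F(398,360)),("sq",R(285,133),F(357,319)),("round",R(240,308),F(411,299)),("tbar",R(642,200),F(295,267)),("blkcorner",T(143,222),S(362,375))]:
    print(nm,*tri(t,s))
for nm,t in [("nutrim",T(168,165)),("collartop",T(115,436)),("barmid",T(224,309)),("blk",T(160,190)),("hexfl",R(74,73)),("sqfl",R(285,133)),("rdfl",R(240,308)),("tbfl",R(642,200)),("bench",R(450,130))]: print(nm,dep("top",t,dT))
def A(p):return np.degrees(np.arctan2(p[1],p[0]))
print("nut",on("top",T(200,161),.085)); print("collar",on("top",T(169,436),.055))
b=[on("top",T(*q),.055) for q in((170,78),(143,222),(290,255),(317,107))]
print("block",np.mean(b,0),[A(b[i]-b[(i+1)%4])for i in range(4)])
d=[on("top",T(*q),.025) for q in((276,80),(172,538))];print("bar",np.mean(d,0),A(d[0]-d[1]),np.linalg.norm(d[0]-d[1]))
h=[on("top",R(*q),.01) for q in((67,25),(110,40),(120,88),(85,121),(38,105),(27,62))];print("hex",np.mean(h,0))
q=[on("top",R(*q),.01) for q in((217,86),(330,67),(352,180),(240,199))];print("sq",np.mean(q,0),[A(q[i]-q[(i+1)%4])for i in range(4)])
print("round",on("top",R(240,308),.01))
q=[on("top",R(*q),.01) for q in((627,40),(745,86),(660,359),(537,313))];print("tbar",np.mean(q,0),[A(q[i]-q[(i+1)%4])for i in range(4)],np.linalg.norm(q[1]-q[2]))
E
```

```text
nut [0.5334 0.3094 0.085 ] 0.00213285419718928
collar [0.4487 0.323  0.054 ] 0.002100550299285051
dot [0.5683 0.3048 0.0252] 0.0018451973885229532
hex [0.6378 0.0719 0.0041] 0.00045590382659243677
sq [ 0.6007 -0.0721  0.0042] 0.000846048518701537
round [ 0.4821 -0.0445  0.005 ] 0.0002741527030262869
tbar [ 0.5604 -0.3146  0.0091] 0.0037911714164697765
blkcorner [0.5164 0.3367 0.0548] 0.0010817492926317087
nutrim [0.5314 0.3208 0.0839]
collartop [0.4474 0.3412 0.055 ]
barmid [0.4912 0.3179 0.0243]
blk [0.5235 0.3229 0.0836]
hexfl [0.638  0.0718 0.0036]
sqfl [ 0.6014 -0.0726  0.0019]
rdfl [ 0.4821 -0.0445  0.0032]
tbfl [ 0.5627 -0.3183  0.0026]
bench [ 0.6075 -0.1859 -0.0006]
nut [0.5329 0.3103 0.085 ]
collar [0.4481 0.3236 0.055 ]
block [0.5353 0.31   0.055 ] [np.float64(-6.385893080628288), np.float64(79.65086354079918), np.float64(173.51504777874814), np.float64(-99.17866972824852)]
bar [0.4918 0.3178 0.025 ] -9.089341592934026 0.15407597373721388
hex [0.6365 0.0711 0.01  ]
sq [ 0.6002 -0.0718  0.01  ] [np.float64(101.55235037009182), np.float64(11.502553605645161), np.float64(-78.61496522924233), np.float64(-167.3641668323494)]
round [ 0.4817 -0.0441  0.01  ]
tbar [ 0.5635 -0.317   0.01  ] [np.float64(70.61044641389744), np.float64(-18.862910883547585), np.float64(-108.98852457924744), np.float64(161.01771435659296)] 0.19923946898313774
```

Both views agree: nut top is at 85 mm, collar and block tops at 55 mm, bar top at 25 mm, and tray floors at about 4 mm. The nut's turn is still unknown, so I'll enlarge it with more contrast in both views.

```bash
python3 - <<'E'
from vis import *
o=[]
for n,x,y in (("top",130,185),("scene",345,215)):
    g=np.load(f"{n}0.npz")["p"][y:y+35,x:x+26].astype(float); g=np.clip((g-130)*2.2,0,255).astype(np.uint8) if n=="top" else np.clip((g-110)*1.8,0,255).astype(np.uint8)
    o.append(cv2.resize(g[:,:,::-1],None,fx=15,fy=15,interpolation=cv2.INTER_CUBIC))
cv2.imwrite("pics/nut.png",np.hstack(o))
E
```

```text
(no output)
```

View pics/nut.png

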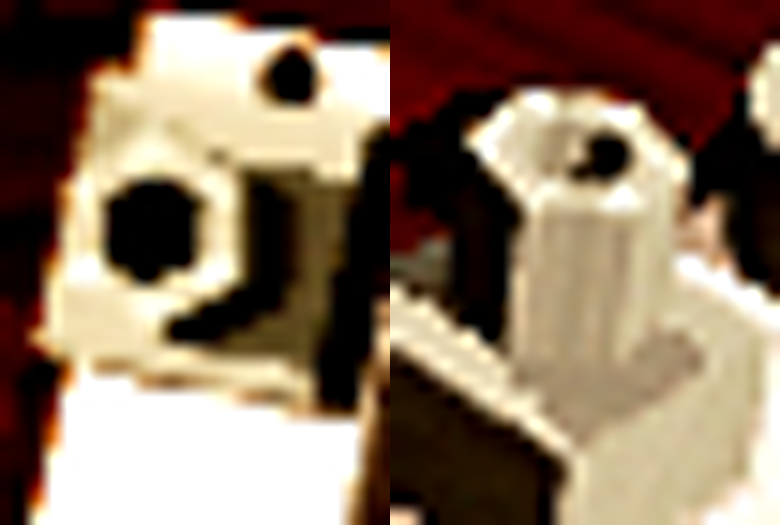

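```bash
cat > plan.py <<'E'
import sys,numpy as np
from scipy.spatial.transform import Rotation as Ro
from bench import manip
s=manip.read_state(); x,y,z,a=map(float,sys.argv[1:5]); a=np.radians(a)
R=s["orientation"]; G=np.array([[np.cos(a),np.sin(a),0],[np.sin(a),-np.cos(a),0],[0,0,-1]])
w=Ro.from_matrix(R.T@G).as_rotvec(degrees=True)
print("t %.1f"%s["time"],"pos",s["ee_pos"].round(4),"yaw %.1f"%np.degrees(np.arctan2(R[1,0],R[0,0])),"shift cm",(R.T@(np.array([x,y,z])-s["ee_pos"])*100).round(2),"turn",w.round(1),"width %.4f f %.1f"%(s["gripper_width"],s["gripper_force"]),"F",s["ft_force"].round(1),"q",s["joint_positions"].round(2))
E
python3 - <<'E'
from vis import *
P=[on("scene",(345+(u+.5)/15-.5,215+(v+.5)/15-.5),.085)[:2] for u,v in((80,138),(137,210),(245,206),(300,165),(262,100),(118,95))]
P=np.array(P);c=P.mean(0);a=np.degrees(np.arctan2(*(P-c).T[::-1]));print(c,np.linalg.norm(P-c,axis=1),(a%60))
E
python3 -m inch '[[8.7,[0,0,0],[0,0,6.5]],[8.7,[0,0,0],[0,0,6.5]],[8.7,[0,0,0],[0,0,6.6]],[8.7,[3.4,-3.6,0],[0,0,0]],[8.7,[3.4,-3.6,0],[0,0,0]],[8.7,[3.4,-3.6,0],[0,0,0]],[8.7,[3.4,-3.6,0],[0,0,0]],[8.7,[3.4,-3.6,0],[0,0,0]],[8.7,[3.4,-3.6,0],[0,0,0]],[8.7,[3.4,-3.6,0],[0,0,0]]]'
python3 plan.py .533 .310 .2 0
```

```text
[0.53397469 0.3088927 ] [0.01678051 0.01841578 0.01495001 0.01659623 0.01934866 0.01712673] [ 0.21866689  6.17803777  5.06191521  0.77074851 57.01885586 12.16750616]
time: 1.1
ee_pos: [0.4568, -0.3587, 0.2224]
orientation: [[1.0, -0.0, -0.0], [-0.0, -1.0, 0.0], [-0.0, -0.0, -1.0]]
ft_force: [0.7, -0.7, -0.4]
gripper_width: 0.0869
gripper_force: 0.0
t 1.1 pos [ 0.4568 -0.3587  0.2224] yaw -0.0 shift cm [  7.59 -66.87   2.25] turn [-0.  0. -0.] width 0.0869 f 0.0 F [ 0.7 -0.7 -0.4] q [ 0.69  0.2  -0.12  1.63  0.02  1.31 -1.  ]
```

```bash
python3 -m inch '[[8.7,[3,-3.8,0],[0,0,0]],[8.7,[2,-4.3,0],[0,0,0]],[8.7,[1.5,-4.5,0],[0,0,0]],[8.7,[1,-4.5,0],[0,0,0]],[8.7,[0.5,-4.6,0],[0,0,0]],[8.7,[0,-4.6,0],[0,0,0]],[8.7,[0,-4.6,0],[0,0,0]],[8.7,[0,-4.6,0],[0,0,0]],[8.7,[0,-4.6,0],[0,0,0]],[8.7,[0,-4.6,0],[0,0,0]]]' >/dev/null
python3 -m inch '[[8.7,[0,-4.5,0],[0,0,0]],[8.7,[0,-4.5,0],[0,0,0]],[8.7,[0,-4.5,0],[0,0,0]],[8.7,[0,-4.5,0],[0,0,0]],[8.7,[0,-3,0],[0,0,0]],[8.7,[0,-1.4,0],[0,0,-2]],[8.7,[0,0,0],[0,0,0]],[8.7,[0,0,0],[0,0,0]]]' >/dev/null
python3 plan.py .5332 .3098 .12 2
```

```text
t 2.9 pos [0.5366 0.3088 0.2222] yaw 1.9 shift cm [-0.33 -0.12 10.22] turn [ 0.1  0.  -0.1] width 0.0871 f 0.0 F [ 0.2 -1.3 -0.1] q [-0.14  0.33 -0.58  1.52  0.18  1.35 -2.27]
```

```bash
python3 -m inch '[[8.7,[-0.33,-0.12,4],[0,0,0]],[8.7,[0,0,4],[0,0,0]],[8.7,[0,0,3],[0,0,0]],[8.7,[0,0,1.5],[0,0,0]],[8.7,[0,0,1],[0,0,0]],[8.7,[0,0,0],[0,0,0]],[8.7,[0,0,0],[0,0,0]]]' >/dev/null
python3 plan.py .5332 .3098 .064 2
```

```text
t 3.6 pos [0.5337 0.3118 0.089 ] yaw 1.9 shift cm [-0.06  0.2   2.5 ] turn [-0.  -0.1 -0.1] width 0.0872 f 0.0 F [-0.1  0.4  0.5] q [-0.16  0.43 -0.56  1.68  0.25  1.11 -2.32]
```

```bash
python3 - <<'E'
from vis import *
n="scene";p,d=manip.grab_frame(n);cv2.imwrite("pics/s1.png",cv2.resize(p[150:270,300:420,::-1],None,fx=5,fy=5,interpolation=cv2.INTER_CUBIC))
E
```

```text
(no output)
```

View pics/s1.png

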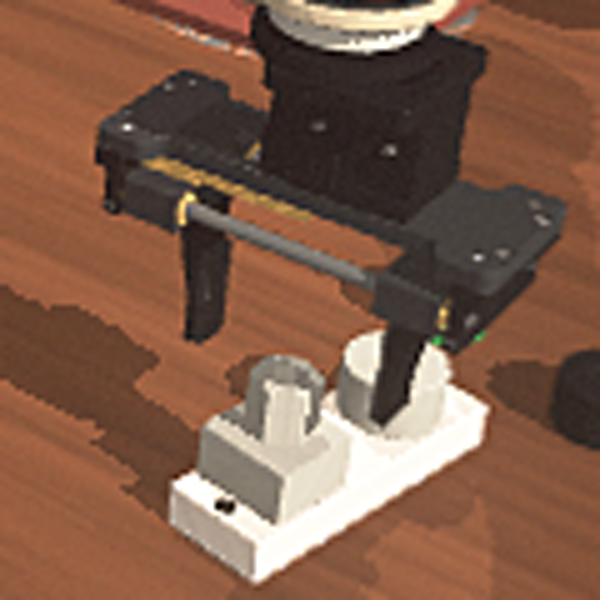

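The fingers straddle the nut along y, one either side of (285,400), as intended. Going down and gripping.

```bash
python3 -m inch '[[8.7,[-0.06,0.2,1],[0,0,0]],[8.7,[0,0,1],[0,0,0]],[8.7,[0,0,0.5],[0,0,0]],[8.7,[0,0,0],[0,0,0]],[2.4,[0,0,0],[0,0,0]],[2.4,[0,0,0],[0,0,0]],[2.4,[0,0,0],[0,0,0]],[2.4,[0,0,0],[0,0,0]],[2.4,[0,0,0],[0,0,0]],[2.4,[0,0,0],[0,0,0]]]' >/dev/null
python3 plan.py .5332 .3098 .064 2
```

```text
t 4.7 pos [0.5323 0.3096 0.0627] yaw 2.0 shift cm [ 0.09 -0.02 -0.13] turn [-0. -0. -0.] width 0.0471 f 0.0 F [ 0.4 -0.4 -0.3] q [-0.16  0.45 -0.55  1.7   0.27  1.06 -2.33]
```

```bash
python3 -m inch '[[2.4,[0.05,0,-0.1],[0,0,0]],[2.4,[0,0,0],[0,0,0]],[2.4,[0,0,0],[0,0,0]],[2.4,[0,0,0],[0,0,0]],[2.4,[0,0,0],[0,0,0]],[2.4,[0,0,0],[0,0,0]]]' >/dev/null
python3 plan.py .5332 .3098 .064 2
```

```text
t 5.2 pos [0.5329 0.3095 0.0637] yaw 2.0 shift cm [ 0.03 -0.03 -0.03] turn [ 0. -0. -0.] width 0.0299 f 30.0 F [-0.2 -1.8  2.2] q [-0.16  0.45 -0.55  1.7   0.26  1.06 -2.33]
```

```bash
python3 -m inch '[[2.4,[0,0,-1],[0,0,0]],[2.4,[0,0,-2],[0,0,0]],[2.4,[0,0,-2.5],[0,0,0]],[2.4,[0,0,-2.5],[0,0,0]],[2.4,[1.2,3,0],[0,0,0]],[2.4,[1.2,3,0],[0,0,0]],[2.4,[1.2,3,0],[0,0,0]],[2.4,[1.2,3,0],[0,0,0]],[2.4,[1.2,3,0],[0,0,0]],[2.4,[1.2,3,0],[0,0,0]]]' >/dev/null
python3 -m inch '[[2.4,[1.2,3,0],[0,0,0]],[2.4,[1.2,3,0],[0,0,0]],[2.4,[0,0,2.5],[0,0,0]],[2.4,[0,0,2.5],[0,0,0]],[2.4,[0,0,2.5],[0,0,0]],[2.4,[0,0,1.5],[0,0,0]],[2.4,[0,0,0],[0,0,0]],[2.4,[0,0,0],[0,0,0]]]' >/dev/null
python3 plan.py .637 .0715 .0135 2
```

```text
t 7.0 pos [0.6374 0.0733 0.0544] yaw 2.0 shift cm [-0.05  0.18  4.09] turn [-0. -0. -0.] width 0.0299 f 30.0 F [-0.3  0.  -1. ] q [ 0.16  0.49 -0.45  1.65  0.24  1.06 -1.89]
```

```bash
python3 -m inch '[[2.4,[-0.05,0.18,1.5],[0,0,0]],[2.4,[0,0,1.3],[0,0,0]],[2.4,[0,0,0.7],[0,0,0]],[2.4,[0,0,0.4],[0,0,0]],[2.4,[0,0,0],[0,0,0]],[2.4,[0,0,0],[0,0,0]],[2.4,[0,0,0],[0,0,0]]]' >/dev/null
python3 plan.py .637 .0715 .0135 2
```

```text
t 7.8 pos [0.637  0.0714 0.0151] yaw 2.0 shift cm [ 0.   -0.01  0.16] turn [-0. -0. -0.] width 0.0297 f 30.0 F [ 0.3  0.5 -1.5] q [ 0.15  0.53 -0.43  1.67  0.26  0.99 -1.91]
```

```bash
python3 -m inch '[[2.4,[0,0,0.1],[0,0,0]],[2.4,[0,0,0.1],[0,0,0]],[2.4,[0,0,0.05],[0,0,0]],[2.4,[0,0,0],[0,0,0]]]' >/dev/null
python3 plan.py .637 .0715 .0135 2
python3 -m inch '[[5,[0,0,0],[0,0,0]],[5,[0,0,0],[0,0,0]],[5,[0,0,0],[0,0,0]],[5,[0,0,0],[0,0,0]]]' >/dev/null
python3 plan.py .637 .0715 .0135 2
python3 -m inch '[[5,[0,0,-1],[0,0,0]],[5,[0,0,-2],[0,0,0]],[5,[0,0,-3],[0,0,0]],[8.7,[0,0,-4],[0,0,0]],[8.7,[0,0,-3],[0,0,0]],[8.7,[-2,-3,0],[0,0,0]],[8.7,[-2,-3,0],[0,0,0]],[8.7,[-2,-3,0],[0,0,0]],[8.7,[-2,-3,0],[0,0,0]]]' >/dev/null
python3 plan.py .4485 .3235 .09 -9
```

```text
t 8.2 pos [0.6368 0.0713 0.0128] yaw 2.0 shift cm [ 0.02 -0.02 -0.07] turn [ 0. -0. -0.] width 0.0297 f 30.0 F [-1.2 -1.2  6.1] q [ 0.15  0.54 -0.43  1.68  0.26  0.99 -1.91]
t 8.6 pos [0.6365 0.0713 0.0119] yaw 2.0 shift cm [ 0.05 -0.02 -0.16] turn [-0.  0. -0.] width 0.0482 f 0.0 F [0.2 0.1 0.8] q [ 0.15  0.54 -0.43  1.68  0.26  0.99 -1.91]
t 9.4 pos [0.5516 0.1896 0.143 ] yaw 2.0 shift cm [ -9.85 -13.74   5.3 ] turn [-0.  -0.1 11. ] width 0.0851 f 0.0 F [ 0.3  0.4 -0. ] q [ 0.05  0.3  -0.54  1.71  0.17  1.17 -2.07]
```

```bash
python3 - <<'E'
from vis import *
a,d=manip.grab_frame("top");b,_=manip.grab_frame("scene")
cv2.imwrite("pics/s2.png",np.hstack([cv2.resize(x[:,:,::-1],None,fx=6,fy=6,interpolation=cv2.INTER_CUBIC) for x in(a[140:220,215:275],b[200:280,225:285])]))
E
```

```text
(no output)
```

View pics/s2.png

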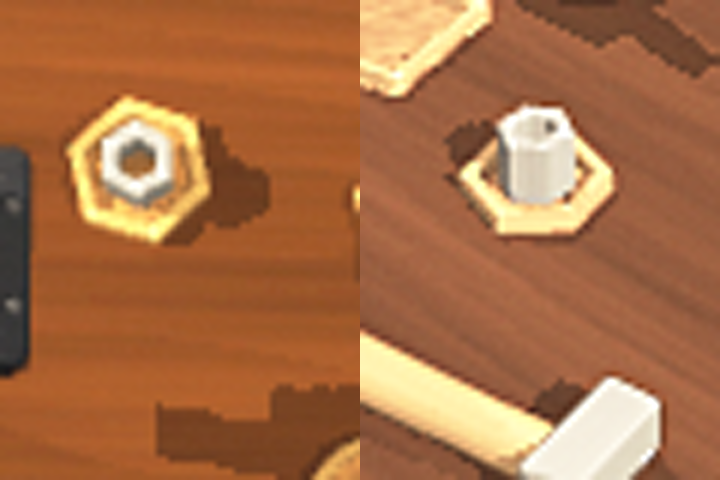

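The nut stands upright and centred in the hex tray: (135,160) in the top view, (537,150) in the scene view. Collar next.

```bash
python3 -m inch '[[8.7,[-2,-2.8,0],[0,0,3.5]],[8.7,[-2,-2.8,0],[0,0,3.5]],[8.7,[-2,-2.8,0],[0,0,0]],[8.7,[-2,-2.8,0],[0,0,0]],[8.7,[-1.5,-2,1],[0,0,0]],[8.7,[0,0,1.5],[0,0,0]],[8.7,[0,0,1.5],[0,0,0]],[8.7,[0,0,0],[0,0,0]],[8.7,[0,0,0],[0,0,0]]]' >/dev/null
python3 plan.py .4485 .3235 .034 -5
```

```text
t 10.4 pos [0.4648 0.3234 0.1018] yaw -5.1 shift cm [-1.62  0.13  6.78] turn [ 0.1  0.  -0.1] width 0.0870 f 0.0 F [ 0.5 -0.9  0.7] q [-0.18  0.32 -0.6   1.79  0.2   1.09 -2.51]
```

```bash
python3 -m inch '[[8.7,[-1.6,0.13,0],[0,0,0]],[8.7,[0,0,2],[0,0,0]],[8.7,[0,0,2],[0,0,0]],[8.7,[0,0,0.8],[0,0,0]],[8.7,[0,0,0],[0,0,0]],[8.7,[0,0,0],[0,0,0]]]' >/dev/null
python3 plan.py .4485 .3235 .034 -5
```

```text
t 11.1 pos [0.4487 0.325  0.055 ] yaw -5.0 shift cm [-0.01  0.15  2.1 ] turn [-0. -0. -0.] width 0.0865 f 0.0 F [-0.6  0.2  0.9] q [-0.2   0.35 -0.59  1.86  0.23  1.   -2.55]
```

```bash
python3 -m inch '[[8.7,[0,0.15,1],[0,0,0]],[8.7,[0,0,0.7],[0,0,0]],[8.7,[0,0,0.3],[0,0,0]],[8.7,[0,0,0],[0,0,0]],[4.6,[0,0,0],[0,0,0]],[4.6,[0,0,0],[0,0,0]],[4.6,[0,0,0],[0,0,0]],[4.6,[0,0,0],[0,0,0]],[4.6,[0,0,0],[0,0,0]],[4.6,[0,0,0],[0,0,0]]]' >/dev/null
python3 -m inch '[[4.6,[0,0,0],[0,0,0]],[4.6,[0,0,0],[0,0,0]]]' >/dev/null
python3 plan.py .4485 .3235 .034 -5
```

```text
t 12.2 pos [0.448  0.3233 0.0341] yaw -5.0 shift cm [ 0.05 -0.02  0.01] turn [ 0. -0. -0.] width 0.0506 f 30.0 F [ 0.2 -1.3  1.7] q [-0.21  0.38 -0.58  1.88  0.25  0.96 -2.56]
```

```bash
python3 -m inch '[[4.6,[0,0,-0.5],[0,0,0]],[4.6,[0,0,-1],[0,0,0]],[4.6,[0,0,-1.5],[0,0,0]],[4.6,[0,0,0],[0,0,0]],[4.6,[0,0,0],[0,0,0]]]' >/dev/null
python3 plan.py .4485 .3235 .034 -5; python3 - <<'E'
from vis import *
b,_=manip.grab_frame("scene")
cv2.imwrite("pics/s3.png",cv2.resize(b[170:270,310:410,::-1],None,fx=5,fy=5,interpolation=cv2.INTER_CUBIC))
E
```

```text
t 12.8 pos [0.4484 0.3236 0.0648] yaw -5.0 shift cm [0.01 0.01 3.08] turn [-0.  -0.1 -0. ] width 0.0505 f 30.0 F [-0.4 -0.2 -5. ] q [-0.2   0.34 -0.59  1.86  0.22  1.01 -2.54]
```

View pics/s3.png

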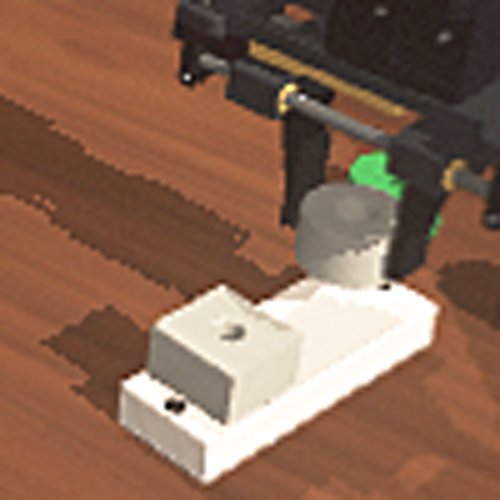

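The collar is held level and clear of the bar; it sits at (345,235) between the fingers. Taking it to the round tray.

```bash
python3 -m inch '[[4.6,[0,1,-2],[0,0,0]],[4.6,[0.5,2.4,0],[0,0,0]],[4.6,[0.75,4,0],[0,0,0]],[4.6,[0.75,4,0],[0,0,0]],[4.6,[0.75,4,0],[0,0,0]],[4.6,[0.75,4,0],[0,0,0]],[4.6,[0.75,4,0],[0,0,0]],[4.6,[0.75,4,0],[0,0,0]],[4.6,[0.75,4,0],[0,0,0]],[4.6,[0.75,4,0],[0,0,0]]]' >/dev/null
python3 -m inch '[[4.6,[0,1,1.5],[0,0,0]],[4.6,[0,0,1.5],[0,0,0]],[4.6,[0,0,1],[0,0,0]],[4.6,[0,0,0],[0,0,0]],[4.6,[0,0,0],[0,0,0]]]' >/dev/null
python3 plan.py .482 -.0443 .0135 -5
```

```text
t 14.3 pos [ 0.4809 -0.0443  0.0441] yaw -5.0 shift cm [ 0.12 -0.01  3.06] turn [-0.  0.  0.] width 0.0502 f 30.0 F [ 0.5 -0.  -4.4] q [ 0.34  0.2  -0.37  2.04  0.09  0.91 -1.73]
```

```bash
python3 -m inch '[[4.6,[0.1,0,1],[0,0,0]],[4.6,[0,0,1],[0,0,0]],[4.6,[0,0,0.5],[0,0,0]],[4.6,[0,0,0.3],[0,0,0]],[4.6,[0,0,0.1],[0,0,0]],[4.6,[0,0,0],[0,0,0]],[4.6,[0,0,0],[0,0,0]]]' >/dev/null
python3 plan.py .482 -.0443 .0131 -5
```

```text
t 15.0 pos [ 0.482  -0.045   0.0153] yaw -5.0 shift cm [-0.01 -0.07  0.22] turn [-0. -0. -0.] width 0.0506 f 30.0 F [-0.3  0.4 -4.9] q [ 0.33  0.25 -0.36  2.06  0.11  0.85 -1.75]
```

```bash
python3 -m inch '[[4.6,[0,0,0.1],[0,0,0]],[4.6,[0,0,0.1],[0,0,0]],[4.6,[0,0,0],[0,0,0]],[4.6,[0,0,0],[0,0,0]]]' >/dev/null
python3 plan.py .482 -.0443 .0131 -5
```

```text
t 15.4 pos [ 0.4819 -0.0451  0.0131] yaw -5.0 shift cm [ 0.   -0.08  0.  ] turn [-0. -0. -0.] width 0.0505 f 30.0 F [ 0.6  0.1 -3.9] q [ 0.33  0.25 -0.36  2.06  0.12  0.85 -1.76]
```

```bash
python3 -m inch '[[4.6,[0,0,0.05],[0,0,0]],[4.6,[0,0,0.05],[0,0,0]],[4.6,[0,0,0],[0,0,0]]]' >/dev/null
python3 plan.py .482 -.0443 .0131 -5
python3 -m inch '[[6.5,[0,0,0],[0,0,0]],[6.5,[0,0,0],[0,0,0]],[6.5,[0,0,0],[0,0,0]],[6.5,[0,0,0],[0,0,0]],[6.5,[0,0,-1],[0,0,0]],[6.5,[0,0,-2],[0,0,0]],[6.5,[0,0,-3],[0,0,0]],[8.7,[0,-2,-3],[0,0,0]],[8.7,[0,-4,0],[0,0,0]],[8.7,[0,-4,0],[0,0,0]]]' >/dev/null
python3 plan.py .5353 .310 .1 -8
```

```text
t 15.7 pos [ 0.482  -0.045   0.0131] yaw -5.0 shift cm [-0.01 -0.07 -0.  ] turn [ 0. -0. -0.] width 0.0506 f 30.0 F [-6.   0.3 10.7] q [ 0.33  0.25 -0.36  2.06  0.12  0.85 -1.76]
t 16.7 pos [0.4916 0.0553 0.1041] yaw -5.1 shift cm [  2.06 -25.76   0.42] turn [-0.  -0.2  2.9] width 0.0811 f 0.0 F [ 0.9 -0.4 -1.1] q [ 0.22  0.15 -0.46  1.96  0.08  1.04 -1.93]
```

```bash
python3 - <<'E'
from vis import *
a,d=manip.grab_frame("top");b,_=manip.grab_frame("scene")
cv2.imwrite("pics/s4.png",np.hstack([cv2.resize(x[:,:,::-1],None,fx=5,fy=5,interpolation=cv2.INTER_CUBIC) for x in(a[180:270,115:155],a[180:270,255:305],b[150:240,235:295])]))
E
```

```text
(no output)
```

View pics/s4.png

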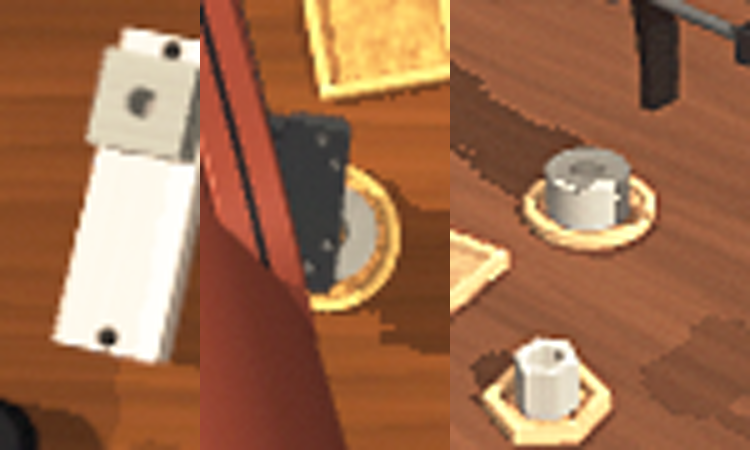

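The collar lies flat inside the round tray (590,195), and the nut is unchanged. The block and bar have not moved. Block next.

```bash
python3 -m inch '[[8.7,[0.3,-4,0],[0,0,1.5]],[8.7,[0.3,-4,0],[0,0,1.4]],[8.7,[0.3,-4,0],[0,0,0]],[8.7,[0.3,-4,0],[0,0,0]],[8.7,[0,-4,0],[0,0,0]],[8.7,[0,-3,0],[0,0,0]],[8.7,[0,-1.5,0],[0,0,0]],[8.7,[0,0,0],[0,0,0]],[8.7,[0,0,0],[0,0,0]]]' >/dev/null
python3 plan.py .5353 .310 .034 -8
```

```text
t 17.7 pos [0.5335 0.2946 0.102 ] yaw -8.0 shift cm [-0.03 -1.55  6.8 ] turn [0.1 0.  0. ] width 0.0868 f 0.0 F [ 1.2 -0.6  0.1] q [-0.14  0.4  -0.54  1.69  0.22  1.12 -2.46]
```

```bash
python3 -m inch '[[8.7,[0,-1.5,0],[0,0,0]],[8.7,[0,0,2],[0,0,0]],[8.7,[0,0,2],[0,0,0]],[8.7,[0,0,0.8],[0,0,0]],[8.7,[0,0,0],[0,0,0]],[8.7,[0,0,0],[0,0,0]]]' >/dev/null
python3 plan.py .5353 .310 .034 -8
```

```text
t 18.3 pos [0.5358 0.311  0.0548] yaw -7.9 shift cm [-0.04  0.11  2.08] turn [-0.  -0.   0.1] width 0.0870 f 0.0 F [-0.4  0.1 -0.2] q [-0.18  0.47 -0.53  1.7   0.27  1.05 -2.51]
```

```bash
python3 -m inch '[[8.7,[0,0.1,1],[0,0,0]],[8.7,[0,0,0.7],[0,0,0]],[8.7,[0,0,0.3],[0,0,0]],[8.7,[0,0,0],[0,0,0]],[4.4,[0,0,0],[0,0,0]],[4.4,[0,0,0],[0,0,0]],[4.4,[0,0,0],[0,0,0]],[4.4,[0,0,0],[0,0,0]],[4.4,[0,0,0],[0,0,0]],[4.4,[0,0,0],[0,0,0]]]' >/dev/null
python3 -m inch '[[4.4,[0,0,0],[0,0,0]],[4.4,[0,0,0],[0,0,0]],[4.4,[0,0,0],[0,0,0]]]' >/dev/null
python3 plan.py .5353 .310 .034 -8
python3 -m inch '[[4.4,[0,0,-0.5],[0,0,0]],[4.4,[0,0,-1],[0,0,0]],[4.4,[0,0,-1.5],[0,0,0]],[4.4,[0,0,-2],[0,0,0]],[4.4,[0,0,0],[0,0,0]],[4.4,[0,0,0],[0,0,0]]]' >/dev/null
python3 plan.py .6003 -.072 .09 11.8
```

```text
t 19.6 pos [0.5352 0.31   0.0341] yaw -7.9 shift cm [0.01 0.   0.01] turn [ 0.  -0.   0.1] width 0.0503 f 30.0 F [-1.1 -0.6  1.9] q [-0.18  0.49 -0.52  1.72  0.28  1.01 -2.52]
t 20.2 pos [0.5356 0.3102 0.0848] yaw -7.9 shift cm [11.68 36.96 -0.54] turn [ -0.   -0.1 -19.7] width 0.0497 f 29.9 F [-0.2 -0.1 -5.2] q [-0.17  0.43 -0.54  1.68  0.25  1.1  -2.49]
```

```bash
python3 -m inch '[[4.4,[0.6,1.9,0],[0,0,0]],[4.4,[1.2,3.8,0],[0,0,0]],[4.4,[1.2,3.8,0],[0,0,0]],[4.4,[1.2,3.8,0],[0,0,0]],[4.4,[1.2,3.8,0],[0,0,0]],[4.4,[1.2,3.8,0],[0,0,0]],[4.4,[1.2,3.8,0],[0,0,0]],[4.4,[1.2,3.8,0],[0,0,0]],[4.4,[1.2,3.8,0],[0,0,0]],[4.4,[1.2,3.8,0],[0,0,0]]]' >/dev/null
python3 -m inch '[[4.4,[0.2,0.8,0],[0,0,-5]],[4.4,[0,0,0],[0,0,-5]],[4.4,[0,0,0],[0,0,-5]],[4.4,[0,0,0],[0,0,-4.7]],[4.4,[0,0,2],[0,0,0]],[4.4,[0,0,2],[0,0,0]],[4.4,[0,0,0],[0,0,0]],[4.4,[0,0,0],[0,0,0]]]' >/dev/null
python3 plan.py .6003 -.072 .0135 11.8
```

```text
t 22.0 pos [ 0.5986 -0.0713  0.0435] yaw 11.8 shift cm [0.15 0.11 3.  ] turn [-0.   0.1 -0. ] width 0.0498 f 29.9 F [ 0.5 -0.5 -3.9] q [ 0.41  0.43 -0.45  1.75  0.22  1.01 -1.49]
```

```bash
python3 -m inch '[[4.4,[0.15,0.1,1],[0,0,0]],[4.4,[0,0,1],[0,0,0]],[4.4,[0,0,0.5],[0,0,0]],[4.4,[0,0,0.3],[0,0,0]],[4.4,[0,0,0.1],[0,0,0]],[4.4,[0,0,0],[0,0,0]],[4.4,[0,0,0],[0,0,0]]]' >/dev/null
python3 plan.py .6003 -.072 .0131 11.8
python3 -m inch '[[4.4,[0,0,0.1],[0,0,0]],[4.4,[0,0,0.05],[0,0,0]],[4.4,[0,0,0],[0,0,0]],[4.4,[0,0,0],[0,0,0]]]' >/dev/null
python3 plan.py .6003 -.072 .0131 11.8
```

```text
t 22.7 pos [ 0.6012 -0.072   0.0154] yaw 11.8 shift cm [-0.09 -0.02  0.23] turn [ 0. -0. -0.] width 0.0499 f 29.9 F [ 0.1  0.1 -4.4] q [ 0.4   0.47 -0.44  1.77  0.24  0.96 -1.5 ]
t 23.1 pos [ 0.6009 -0.0721  0.0136] yaw 11.8 shift cm [-0.06 -0.02  0.05] turn [-0. -0. -0.] width 0.0497 f 29.9 F [-0.2 -0.3 -4. ] q [ 0.4   0.47 -0.44  1.77  0.24  0.95 -1.5 ]
```

```bash
python3 -m inch '[[4.4,[0,0,0.1],[0,0,0]],[4.4,[0,0,0.05],[0,0,0]],[4.4,[0,0,0],[0,0,0]]]' >/dev/null
python3 plan.py .6003 -.072 .0131 11.8
python3 -m inch '[[6.5,[0,0,0],[0,0,0]],[6.5,[0,0,0],[0,0,0]],[6.5,[0,0,0],[0,0,0]],[6.5,[0,0,0],[0,0,0]],[6.5,[0,0,-1],[0,0,0]],[6.5,[0,0,-2],[0,0,0]],[6.5,[0,0,-3],[0,0,0]],[8.7,[0,-2,-3],[0,0,0]],[8.7,[0,-4,0],[0,0,0]],[8.7,[0,-4,0],[0,0,0]]]' >/dev/null
python3 plan.py .4918 .3178 .09 -9.1
```

```text
t 23.4 pos [ 0.6011 -0.0721  0.0131] yaw 11.8 shift cm [-0.07 -0.02  0.  ] turn [ 0. -0. -0.] width 0.0497 f 29.9 F [-4.8 -0.7  6.3] q [ 0.4   0.47 -0.44  1.77  0.24  0.95 -1.5 ]
t 24.4 pos [0.5813 0.0263 0.1041] yaw 11.7 shift cm [ -2.87 -30.36   1.38] turn [ 0.  -0.2 20.8] width 0.0817 f 0.0 F [ 0.7  1.2 -0. ] q [ 0.31  0.33 -0.51  1.76  0.18  1.1  -1.63]
```

```bash
python3 -m inch '[[8.7,[-0.4,-4,0],[0,0,0]],[8.7,[-0.4,-4,0],[0,0,0]],[8.7,[-0.4,-4,0],[0,0,0]],[8.7,[-0.4,-4,0],[0,0,0]],[8.7,[-0.4,-4,0],[0,0,0]],[8.7,[-0.4,-4,0],[0,0,0]],[8.7,[-0.4,-3,0],[0,0,5]],[8.7,[0,0,0],[0,0,5]],[8.7,[0,0,0],[0,0,5]],[8.7,[0,0,0],[0,0,3]]]' >/dev/null
python3 plan.py .4918 .3178 .06 -9.1
python3 - <<'E'
from vis import *
b,_=manip.grab_frame("scene")
cv2.imwrite("pics/s5.png",cv2.resize(b[150:270,195:405,::-1],None,fx=3.8,fy=3.8,interpolation=cv2.INTER_CUBIC))
E
```

```text
t 25.4 pos [0.4979 0.2849 0.1028] yaw -6.4 shift cm [-0.97 -3.2   4.28] turn [-0.  -0.   2.7] width 0.0868 f 0.0 F [ 0.5 -0.1  0. ] q [-0.11  0.33 -0.58  1.77  0.2   1.1  -2.44]
```

View pics/s5.png

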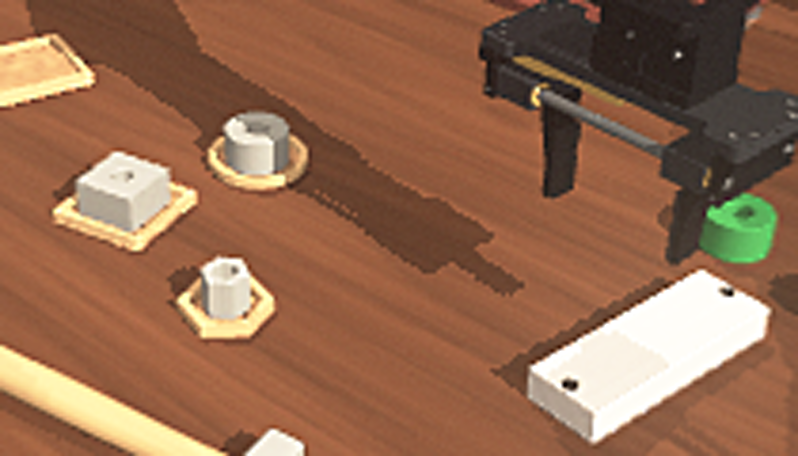

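The nut, block and collar all lie flat in their trays, and the bar is bare with dots at (570,384) and (727,291). I'll check the bar's pose from these dots while moving over it.

```bash
python3 - <<'E'
from vis import *
F=lambda u,v:cp(u,v,195,150,3.8)
a=on("scene",F(570,384),.025);b=on("scene",F(727,291),.025);print((a+b)/2,np.degrees(np.arctan2(*(a-b)[1::-1])))
E
python3 -m inch '[[8.7,[-0.5,-1.6,0],[0,0,1.4]],[8.7,[-0.5,-1.6,0],[0,0,1.3]],[8.7,[0,0,2],[0,0,0]],[8.7,[0,0,2],[0,0,0]],[8.7,[0,0,0],[0,0,0]],[8.7,[0,0,0],[0,0,0]]]' >/dev/null
python3 plan.py .4918 .3178 .009 -9.1
```

```text
[0.49250414 0.31631554 0.025     ] -9.097511592471344
t 26.1 pos [0.4919 0.3174 0.0627] yaw -8.9 shift cm [-0.02 -0.04  5.37] turn [0.  0.  0.2] width 0.0873 f 0.0 F [-0.3  0.4  0.6] q [-0.18  0.4  -0.57  1.78  0.25  1.03 -2.57]
```

```bash
python3 -m inch '[[8.7,[0,0,2],[0,0,0]],[8.7,[0,0,1.5],[0,0,0]],[8.7,[0,0,1],[0,0,0]],[8.7,[0,0,0.5],[0,0,0]],[8.7,[0,0,0.1],[0,0,0]],[8.7,[0,0,0],[0,0,0]],[8.7,[0,0,0],[0,0,0]]]' >/dev/null
python3 plan.py .492 .3172 .0085 -9.1
```

```text
t 26.8 pos [0.4922 0.3177 0.0117] yaw -8.9 shift cm [-0.02  0.05  0.32] turn [-0.  -0.   0.2] width 0.0871 f 0.0 F [0.9 0.2 0.4] q [-0.21  0.46 -0.53  1.81  0.28  0.94 -2.59]
```

```bash
python3 -m inch '[[8.7,[0,0.05,0.2],[0,0,0.2]],[8.7,[0,0,0.05],[0,0,0]],[8.7,[0,0,0],[0,0,0]],[5,[0,0,0],[0,0,0]],[5,[0,0,0],[0,0,0]],[5,[0,0,0],[0,0,0]],[5,[0,0,0],[0,0,0]],[5,[0,0,0],[0,0,0]],[5,[0,0,0],[0,0,0]],[5,[0,0,0],[0,0,0]]]' >/dev/null
python3 plan.py .492 .3172 .0085 -9.1
python3 -m inch '[[5,[0,0,-0.5],[0,0,0]],[5,[0,0,-1],[0,0,0]],[5,[0,0,-1.5],[0,0,0]],[5,[0,0,-2],[0,0,0]],[5,[0,0,-2],[0,0,0]],[5,[0,0,0],[0,0,0]],[5,[0,0,0],[0,0,0]]]' >/dev/null
python3 plan.py .5630 -.3165 .08 -19.1
python3 - <<'E'
from vis import *
b,_=manip.grab_frame("scene")
cv2.imwrite("pics/s6.png",cv2.resize(b[150:270,290:410,::-1],None,fx=4,fy=4,interpolation=cv2.INTER_CUBIC))
E
```

```text
t 27.8 pos [0.4918 0.3169 0.0086] yaw -9.1 shift cm [ 0.01 -0.03  0.01] turn [-0.  0. -0.] width 0.0560 f 30.0 F [ 0.8  0.4 -0.3] q [-0.22  0.46 -0.53  1.82  0.28  0.94 -2.6 ]
t 28.4 pos [0.4921 0.3169 0.0791] yaw -9.1 shift cm [17.05 61.42 -0.11] turn [-0.  -0.1 10. ] width 0.0558 f 30.0 F [-0.1 -0.  -5.8] q [-0.19  0.38 -0.56  1.77  0.22  1.06 -2.55]
```

View pics/s6.png

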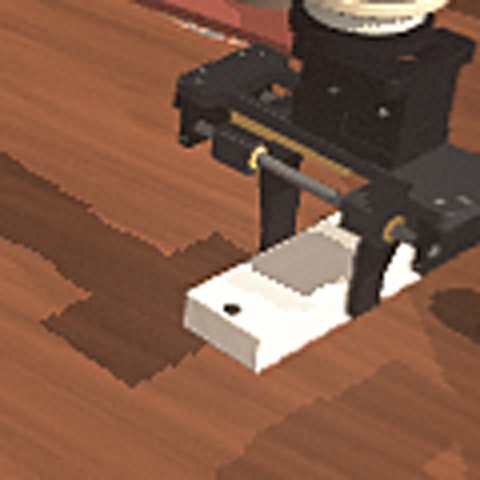

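The bar is level in the grip with both fingers at its middle. Before travelling I'll check clearance to the jar.

```bash
python3 - <<'E'
from vis import *
j=on("top",cp(555,203,0,0,1.5625),.09);print("jar",j, on("scene",cp(243,278,0,0,1.5625),.09))
a=np.radians(-19.1);X=np.array([np.cos(a),np.sin(a)]);Y=np.array([np.sin(a),-np.cos(a)]);d=j[:2]-[.563,-.3165];print("jar in tool frame",d@X,d@Y)
E
```

```text
jar [ 0.72928439 -0.22755736  0.09      ] [ 0.73243051 -0.22402054  0.09      ]
jar in tool frame 0.12802663212170923 -0.13845748249932577
```

```bash
python3 -m inch '[[5,[0.4,1.4,-1.5],[0,0,0]],[5,[1,3.5,-1.5],[0,0,0]],[5,[1.1,4,0],[0,0,0]],[5,[1.1,4,0],[0,0,0]],[5,[1.1,4,0],[0,0,0]],[5,[1.1,4,0],[0,0,0]],[5,[1.1,4,0],[0,0,0]],[5,[1.1,4,0],[0,0,0]],[5,[1.1,4,0],[0,0,0]],[5,[1.1,4,0],[0,0,0]]]' >/dev/null
python3 -m inch '[[5,[1.1,4,0],[0,0,0]],[5,[1.1,4,0],[0,0,0]],[5,[1.1,4,0],[0,0,0]],[5,[1.1,4,0],[0,0,0]],[5,[1.1,3.5,0],[0,0,0]],[5,[1.1,3,0],[0,0,2]],[5,[0.6,2,0],[0,0,4]],[5,[0,0,0],[0,0,4]],[5,[0,0,0],[0,0,0]],[5,[0,0,0],[0,0,0]]]' >/dev/null
python3 plan.py .5630 -.3165 .05 -19.1
```

```text
t 30.5 pos [ 0.5652 -0.3159  0.1074] yaw -18.9 shift cm [-0.18  0.13  5.74] turn [-0.   0.1  0.2] width 0.0559 f 30.0 F [-0.   0.7 -4. ] q [ 0.59  0.42 -0.19  1.6   0.08  1.14 -1.52]
```

```bash
python3 -m inch '[[5,[-0.18,0.13,2],[0,0,0.2]],[5,[0,0,2],[0,0,0]],[5,[0,0,1.8],[0,0,0]],[5,[0,0,1.5],[0,0,0]],[5,[0,0,0.8],[0,0,0]],[5,[0,0,0],[0,0,0]],[5,[0,0,0],[0,0,0]]]' >/dev/null
python3 plan.py .5630 -.3165 .0125 -19.1
python3 - <<'E'
from vis import *
a,_=manip.grab_frame("top");b,_=manip.grab_frame("scene")
cv2.imwrite("pics/s7.png",np.hstack([cv2.resize(x[:,:,::-1],None,fx=5,fy=5,interpolation=cv2.INTER_CUBIC) for x in(a[150:250,345:415],b[140:240,140:230])]))
E
```

```text
t 31.2 pos [ 0.5639 -0.3177  0.0281] yaw -19.3 shift cm [-0.13 -0.08  1.56] turn [ 0.  -0.  -0.2] width 0.0559 f 30.0 F [-0.2 -0.1 -5.3] q [ 0.59  0.5  -0.18  1.66  0.1   0.99 -1.54]
```

View pics/s7.png

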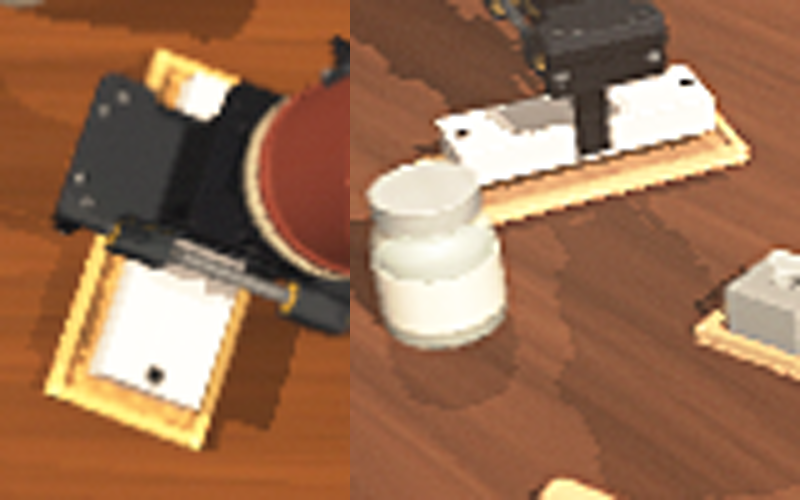

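The bar sits inside the tray outline in both views, with its near dot at (155,375) in the top crop. Checking that dot numerically against the tray's centre line.

```bash
python3 - <<'E'
from vis import *
c=np.array([.563,-.3165]);a=np.radians(-19.1);X=np.array([np.cos(a),np.sin(a)]);Y=np.array([-np.sin(a),np.cos(a)])
T=lambda u,v:cp(u,v,345,150,5);S=lambda u,v:cp(u,v,140,140,5)
for n,p,z in(("top",T(155,375),.0445),("scene",S(336,82),.0445),("scene",S(112,133),.0445),("top",T(47,392),.01),("top",T(203,448),.01)):
    d=on(n,p,z)[:2]-c; print(n,d@X,d@Y)
E
```

```text
top -0.07607966009150202 0.0005736287751499161
scene -0.07416435050739166 -0.0026376424462980184
scene 0.07825711711421669 -0.003662064740266806
top -0.09941724354269421 0.04336303576883033
top -0.09805773143598726 -0.04642507670595406
```

Centred to about 2 mm. Lowering.

```bash
python3 -m inch '[[5,[-0.1,-0.1,0.6],[0,0,0]],[5,[0,0,0.4],[0,0,0]],[5,[0,0,0.2],[0,0,0]],[5,[0,0,0],[0,0,0]],[5,[0,0,0],[0,0,0]]]' >/dev/null
python3 plan.py .5630 -.3165 .0125 -19.1
python3 -m inch '[[5,[0,0,0.1],[0,0,0]],[5,[0,0,0.1],[0,0,0]],[5,[0,0,0],[0,0,0]],[5,[0,0,0],[0,0,0]]]' >/dev/null
python3 plan.py .5630 -.3165 .0125 -19.1
```

```text
t 31.8 pos [ 0.5629 -0.3164  0.0155] yaw -19.3 shift cm [0.02 0.01 0.3 ] turn [-0.   0.  -0.2] width 0.0556 f 30.0 F [ 0.3 -1.1 -6. ] q [ 0.58  0.51 -0.18  1.67  0.11  0.97 -1.54]
t 32.2 pos [ 0.5629 -0.3164  0.0136] yaw -19.3 shift cm [0.02 0.01 0.11] turn [-0.   0.  -0.2] width 0.0557 f 30.0 F [ 0.7  0.1 -5.2] q [ 0.58  0.51 -0.18  1.67  0.11  0.97 -1.54]
```

```bash
python3 -m inch '[[5,[0,0,0.1],[0,0,0]],[5,[0,0,0],[0,0,0]],[5,[0,0,0],[0,0,0]]]' >/dev/null
python3 plan.py .5630 -.3165 .0125 -19.1
python3 -m inch '[[7,[0,0,0],[0,0,0]],[7,[0,0,0],[0,0,0]],[7,[0,0,0],[0,0,0]],[7,[0,0,0],[0,0,0]],[7,[0,0,-1],[0,0,0]],[7,[0,0,-2],[0,0,0]],[7,[0,0,-3],[0,0,0]],[7,[0,0,-4],[0,0,0]],[7,[0,0,-4],[0,0,0]],[7,[0,0,-4],[0,0,0]]]' >/dev/null
python3 -m inch '[[7,[-2,4,0],[0,0,0]],[7,[-2,4,0],[0,0,0]],[7,[-2,4,0],[0,0,0]],[7,[-2,4,0],[0,0,0]],[7,[0,4,0],[0,0,0]],[7,[0,0,0],[0,0,0]],[7,[0,0,0],[0,0,0]]]' >/dev/null
python3 - <<'E'
from vis import *
a,D=manip.grab_frame("top");b,_=manip.grab_frame("scene")
cv2.imwrite("pics/s8.png",np.hstack([cv2.resize(x[:,:,::-1],None,fx=2,fy=2,interpolation=cv2.INTER_CUBIC) for x in(a[100:260,215:415],b[130:290,135:335])]))
np.savez("end.npz",p=a,d=D)
E
```

```text
t 32.5 pos [ 0.563  -0.3164  0.0127] yaw -19.3 shift cm [0.   0.01 0.02] turn [ 0.  -0.  -0.2] width 0.0552 f 30.0 F [ 0.  -1.  -3.9] q [ 0.58  0.51 -0.18  1.67  0.11  0.97 -1.54]
```

View pics/s8.png

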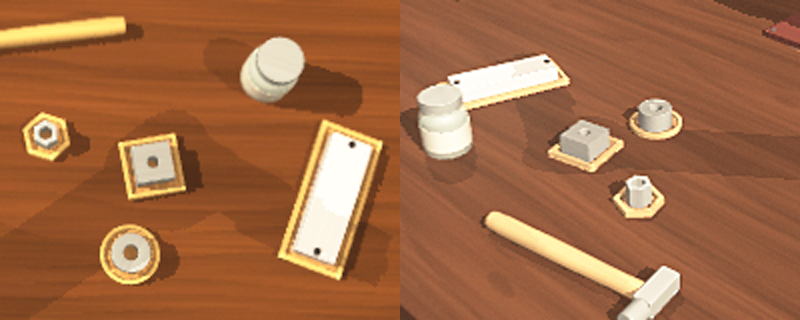

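All four parts lie flat within their trays: nut (45,133), block (152,162), collar (130,252) and bar (334,200). The jar and hammer have not moved. Handing in.

```bash
python3 -c "
from bench import manip
s=manip.read_state();print(s['ee_pos'],s['time'],s['gripper_force']);print(manip.job_done())"
```

```text
[ 0.4222777  -0.47748839  0.19296309] 34.3 0.0
the job is handed in; nothing more can be done
None
```

I laid the nut, collar, block and bar flat in their own trays in the required order, left the hammer and jar where they were, and handed the job in at 34.3 s; the judge's verdict was not shown.

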